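Read two dishes on the x-y stage, then cover the carrier

ROBOT

A 6-joint arm with a two-finger parallel gripper is mounted at the origin on a cart in front of the work surface, level with it; the furniture and walls round the work are solid. World frame = base frame: x ahead of the robot, y to its left, z up, the work surface at z = 0. Lengths are in mm, angles in rad, forces in N, time in s.
With the tool pointing down it reaches from about 400 to 925 mm from the base axis. Payload 12.5 kg.
Tool frame: the origin (TCP) lies at the centre of the arm's flange, where the gripper is bolted on; the fingertips stand 190 mm ahead of it and the grasp point (between the pads) lies 171 mm ahead of it; z points along the fingers, y is the direction in which the jaws open and shut (so a half turn about z gives the same grasp; the last joint's range is limited). The gripper opens to 95 mm and grips with 3 to 60 N. Pads are 20 mm wide; open, the fingers measure 119 mm over their backs; the gripper's body (75 mm by 180 mm) begins 59 mm behind the grasp point.
Start: joints at [1.161, 0.491, 1.559, -0, 1.092, -0.106], TCP at [186.944, 596.387, 404.761] pointing down, gripper open.
Joint ranges: [-3.1, 3.1], [-0.84, 2.19], [0.05, 2.79], [-1.13, 4.28], [0.06, 2.93], [-2.69, 2.69]. Speed limits (rad/s): [2.22, 2.22, 2.79, 3.14, 3.14, 3.14].

INTERFACE

Orientations are given as [roll, pitch, yaw] about the fixed x, y, z axes, in that order (R = Rz(yaw) Ry(pitch) Rx(roll)).
In Python, from cell import env, optics gives the robot as it stands.
- The arm moves only by the tool apply_moves, never from a script. Its argument "commands" is a list of rows, each a list of 7 numbers: the turn, a rotation vector about the tool's x, y, z in degrees, then the shift along the tool's x, y, z in m, then the finger opening in m, from 0 to 0.0951. A call has 1 to 5 rows; each row shifts and turns the commanded pose from where the row before left it, along the tool's axes as they then stand; what a row does not reach is not made up. A row lasts 1/12 s, in which the tool goes at most 41.7 mm and 7.16 degrees, less where a joint would pass 70% of its speed; a pose out of reach is approached as far as the arm can. A call with a gripper value outside its range is refused whole. The fingers move at their own pace and stop on an object; the grip force is fixed at half the most. Time passes only in rows, so rows that do not move let the fingers close. It gives the time, the measured TCP pose, the force and the opening at its end, in the units of the state.
- env.state(): the state, without advancing time (a new reading comes with each control period).
- optics.read_camera(name): name is "scene" or "top" or "wrist"; returns a dict with "color" (420x560x3 uint8, red, green, blue), "fx", "fy", "cx", "cy" (pixels), "eye" and "rotation" of the camera in the world; the wrist camera has in their place "T_tool_cam" (4x4, takes a point from camera to tool coordinates, whose origin is the TCP and whose axes are the flange's). Camera axes: x right, y up, looking along -z (the intrinsics and any distortion apply to the point x, -y, -z); pixel columns grow to the right and rows downward; lengths in mm; the calibration is good to about 2 mm. A picture is of the moment at which its call begins: read the wrist's pose just before it. There is no depth.
- env.job_done(): hands the job in, once; it reports no verdict.
The state is a dict: "t": time; "joints": joint angles; "qvel": joint speeds; "tau": joint torques, N m; "eef_pos": TCP position; "tcp_rot": TCP orientation; "ft_force": force on the tool from outside, world axes, zero at the start; "moment": the same for the moment, N m; "opening": opening from 0.0 (shut) to 1.0 (fully open).
Only numpy, scipy, OpenCV 4.12 (cv2) and the standard library are available. Lean on these libraries where they do the work, as an engineer would, in place of code of your own. Each camera call takes 0.05 s, during which the arm holds its last target. There are 200 camera calls.

TASK

Take a reading on the manual x-y stage (the black knob is its handle): slide the carrier so that the fixed probe's tip stands over the middle of the dish with the green spot (the reference) and leave it still there for at least two seconds, then do the same for the dish with the red spot (the sample). Then draw the carrier fully out towards you, to its front stop, and set the black light cover on it so that it sits level and all the way down over the dishes. Do not bump the probe, keep the dishes in their pockets, and leave the other things on the bench where they are.

Things in the scene. Friction and masses are not known exactly. Their poses are not given: they have to be found in the camera images.
- stage: Fixed grey bed of a manual two-axis stage, 274 x 124 mm. Origin: on the bench straight below the probe tip; bed from x = -163 to +111 mm. x points away from the robot along the in-out slide, y to the left along the cross slide, z up. A column 44 mm wide and 129 mm high stands at its far end (x +84 to +108 mm).
- probe: Fixed optical probe, origin and axes as the stage: a 20 mm wide arm (104 to 120 mm above the bench) reaches from the column towards the robot; at its end a round black head, 28 mm across, with a 22 mm orange cap on top (127 mm above the bench) and a steel barrel with a pointed tip below. The tip lies straight below the middle of the cap.
- probe_tip (a point): The point of the probe, 72 mm above the bench, 8 mm above the tops of the dishes.
- slide_x (a joint): In-out slide, m: 0 = drawn fully out towards the robot against the front stop, 0.125 = pushed fully in. Stays where it is left (about 2.5 N friction). At value v the carrier's middle is at stage x = v - 0.100.
- slide_y (a joint): Cross slide, m, -0.048 to 0.048: the carrier's middle is at this stage y (left positive). Stays where it is left (about 2 N friction).
- seat (a point): Middle of the carrier at its aluminium ledge (105 x 147 mm, 49 mm above the bench), on which the cover's skirt shall rest; axes as the stage; moves with both slides. On the ledge stands a grey block 90 (x) x 132 (y) x 14 mm with six round pockets, two rows (x = -21, +21 mm) of three (y = -42, 0, +42 mm), floors 5 mm above this point.
- knob (a point): Top centre of the upright round black knob that moves the carrier both ways: 24 mm across, from 49 to 93 mm above the bench, on a tongue 108 mm in front of the carrier's middle (seat x = -108 mm).
- dish_green: Clear round dish, 35 mm across and 10 mm high, loose in one of the six pockets, with a green spot of 15 mm in its middle: the reference. Origin: centre of its underside.
- dish_red: The same dish with a red spot: the sample. Origin: centre of its underside.
- dish_plain1: The same dish with a cream spot, not to be read; in another pocket. Origin: centre of its underside.
- dish_plain2: The same dish with a cream spot, not to be read; in another pocket. Origin: centre of its underside.
- dish_plain3: The same dish with a cream spot, not to be read; in another pocket. Origin: centre of its underside.
- dish_plain4: The same dish with a cream spot, not to be read; in another pocket. Origin: centre of its underside.
- cover: Loose black light cover: an upside-down tray 100 (x) x 142 (y) mm, inside 95 x 137 x 18 mm deep, 2.5 mm to spare each side of the carrier's block. Roof top 20.5 mm above its origin; on the middle a grip bar 64 mm long (along x), 18 mm wide, top 42.5 mm above the origin. Origin: centre of the skirt's lower edge, z up. Starts on the bench left of the stage.
- timer: White bench timer, 60 x 64 x 20 mm, a bystander; origin at its underside.
- beaker: Clear empty beaker, 55 mm across, 70 mm high, a bystander; origin at its underside.
- tape_roll: Roll of beige tape lying flat, 68 mm across, 19 mm high, a bystander; origin at its underside.

How it is judged:
By the outcome, as a careful person would: the job done as asked, in the order asked, and still so for the second after the job is handed in, with the robot touching nothing.
It also fails if it takes over 70 s, if anything falls off the work surface, if the arm or the gripper's body presses on something with over 40 N, if the wrist force passes 120 N, or if a joint passes its speed limit or range.

## Working session

There is one attempt and no reset: what is moved stays moved. The work goes in short steps, Python scripts to look and compute and a tool call to move; the robot and the scene stay as the last step left them, time stands still between calls to the robot, and variables do not carry over. Pictures are saved under pics/ and viewed, about 8 in all and at most 12, crops included, and the job is handed in when it is done.

Besides the shell and the picture viewer there is one more tool, called after "Call:" as a command line: name --pt "numbers of a row" for each row, then --argument value for the rest. apply_moves: Moves the arm, as the interface text tells. Its arguments: {"type":"object","properties":{"commands":{"type":"array","items":{"type":"array","items":{"type":"number"}}}},"required":["commands"]}

```bash
ls; mkdir -p pics
cat > h.py <<'E'
import numpy as np,cv2
from cell import env,optics
from scipy.spatial.transform import Rotation as R
def grab(n,f=None):
    s=env.state(); d=optics.read_camera(n)
    if f: cv2.imwrite('pics/'+f,d['color'][:,:,::-1])
    if 'T_tool_cam' in d:
        T=np.eye(4);T[:3,:3]=R.from_euler('xyz',s['tcp_rot']).as_matrix() if np.size(s['tcp_rot'])==3 else np.array(s['tcp_rot']);T[:3,3]=s['eef_pos']
        C=T@np.array(d['T_tool_cam']);d['eye']=C[:3,3];d['rotation']=C[:3,:3]
    return d
def ray(d,u,v):
    c=np.array([(u-d['cx'])/d['fx'],-(v-d['cy'])/d['fy'],-1.]);r=np.array(d['rotation'])@c
    return np.array(d['eye']),r/np.linalg.norm(r)
def atz(d,u,v,z):
    e,r=ray(d,u,v);return e+r*(z-e[2])/r[2]
def tri(*er):
    A=np.zeros((3,3));b=np.zeros(3)
    for e,r in er:
        P=np.eye(3)-np.outer(r,r);A+=P;b+=P@e
    return np.linalg.solve(A,b)
def proj(d,p):
    c=np.array(d['rotation']).T@(np.array(p,float)-d['eye']);return d['cx']+d['fx']*c[0]/-c[2],d['cy']-d['fy']*c[1]/-c[2]
E
python3 - <<'E'
from h import *
print(env.state())
for n in ['scene','top','wrist']:
    d=grab(n,n+'0.png');print(n,{k:np.round(v,3) for k,v in d.items() if k!='color' and not isinstance(v,str)})
E
```

```text
pics
{'t': 0.0, 'joints': array([ 1.16141532e+00,  4.91534999e-01,  1.55947096e+00,  9.82001966e-06,
        1.09171660e+00, -1.05625615e-01]), 'qvel': array([-0.00057714,  0.00138629, -0.00080751, -0.00146742, -0.00075953,
       -0.00083753]), 'tau': array([ 2.44233788e-04, -6.12628126e+01, -2.58196628e+01,  6.92646252e-02,
        4.80137661e-02, -1.12395646e-04]), 'eef_pos': array([186.91561834, 596.34728276, 404.16948601]), 'tcp_rot': array([-3.14046996e+00, -1.27785837e-04,  2.83783266e+00]), 'ft_force': array([-0.15883457,  0.22588609,  0.2963841 ]), 'moment': array([ 0.04156863, -0.02182201, -0.00795826]), 'opening': 1.000740021090399}
scene {'fx': np.float64(397.318), 'fy': np.float64(397.318), 'cx': np.float64(280.773), 'cy': np.float64(212.441), 'eye': array([-329.127, -572.511,  820.574]), 'rotation': array([ 0.944, -0.011, -0.948])}
top {'fx': np.float64(475.647), 'fy': np.float64(475.647), 'cx': np.float64(277.474), 'cy': np.float64(209.294), 'eye': array([ 335.514,   10.747, 1482.081]), 'rotation': array([ 0.126, -0.008, -1.545])}
wrist {'fx': np.float64(350.02), 'fy': np.float64(350.02), 'cx': np.float64(282.447), 'cy': np.float64(211.329), 'T_tool_cam': array([[ 0.0000e+00,  9.6300e-01,  2.6900e-01,  7.4934e+01],
       [ 1.0000e+00, -0.0000e+00, -1.0000e-03, -1.1270e+00],
       [-0.0000e+00,  2.6900e-01, -9.6300e-01,  2.0928e+01],
       [ 0.0000e+00,  0.0000e+00,  0.0000e+00,  1.0000e+00]]), 'eye': array([115.084, 617.68 , 383.286]), 'rotation': array([[ 0.299, -0.919, -0.256],
       [ 0.954,  0.288,  0.081],
       [-0.001, -0.269,  0.963]])}
```

```bash
sed -i "s/^    return d$/    else: d['rotation']=R.from_euler('xyz',d['rotation']).as_matrix()\n    return d/" h.py
python3 - <<'E'
from h import *
d=optics.read_camera('top');print(d.keys())
a=cv2.imread('pics/top0.png');b=cv2.imread('pics/scene0.png')
cv2.imwrite('pics/top0x.png',cv2.resize(a,(800,600),interpolation=3))
E
```

```text
dict_keys(['color', 'fx', 'fy', 'cx', 'cy', 'eye', 'rotation'])
```

View pics/top0x.png

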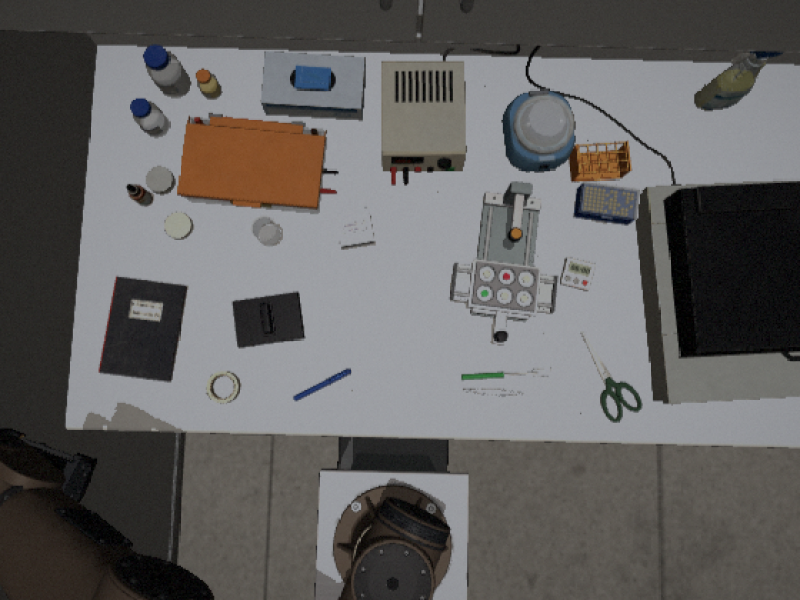

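View pics/scene0.png

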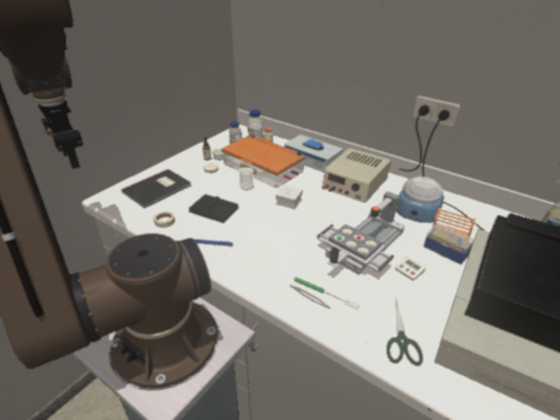

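Run:
```python
from h import *
d=grab('top')
for n,u,v,z in [('cap',515,234,127),('knob',501,337,93),('green',485,294,58),('red',507,277,58),('bar',267,318,42),('barfar',265,304,42),('barnear',269,333,42),('c1',233,301,20),('c2',298,292,20),('c3',304,340,20),('c4',238,347,20),('col',520,188,129)]:
    print(n,atz(d,u*.7,v*.7,z).round())
```

```text
cap [ 647. -233.  127.]
knob [ 438. -211.   93.]
green [ 531. -183.   58.]
red [ 569. -229.   58.]
bar [470. 278.  42.]
barfar [499. 284.  42.]
barnear [438. 273.  42.]
c1 [507. 358.  20.]
c2 [530. 218.  20.]
c3 [426. 201.  20.]
c4 [408. 342.  20.]
col [ 743. -243.  129.]
```

```bash
cat > plan.py <<'E'
import sys
from h import *
# usage: plan.py opening x y z yaw n [x y z yaw n ...]  (absolute TCP, tool down); prints rows from measured pose
a=[float(v) for v in sys.argv[1:]];o=a.pop(0)
s=env.state();p=np.array(s['eef_pos']);r=R.from_euler('xyz',s['tcp_rot'])
while a:
    x,y,z,w,n=a[:5];a=a[5:];n=int(n)
    rt=R.from_euler('xyz',[np.pi,0,w]);p0,r0=p.copy(),r;dv=(r0.inv()*rt).as_rotvec();out=[]
    for k in range(n):
        sh=r.inv().apply(p0+(np.array([x,y,z])-p0)*(k+1)/n-p)
        sh=np.round(sh/1000,4);t=np.round(np.degrees((r.inv()*(r0*R.from_rotvec(dv*(k+1)/n))).as_rotvec()),2)
        p=p+r.apply(sh*1000);r=r*R.from_rotvec(np.radians(t))
        out.append([*map(float,t),*map(float,sh),o])
    for i in range(0,n,5): print(str(out[i:i+5]).replace(' ',''))
    print('end',p.round(1))
E
python3 plan.py 0.095 445 280 404 3.31 10 530 -200 404 3.04 12
```

```text
[[-0.0,-0.0,-2.71,-0.0341,-0.0225,0.0001,0.095],[-0.0,-0.0,-2.7,-0.033,-0.024,0.0,0.095],[-0.01,-0.0,-2.71,-0.0318,-0.0256,0.0001,0.095],[0.0,-0.0,-2.7,-0.0306,-0.0271,0.0,0.095],[-0.0,-0.0,-2.71,-0.0292,-0.0284,0.0001,0.095]]
[[-0.0,-0.0,-2.7,-0.0279,-0.0299,0.0,0.095],[-0.01,-0.01,-2.71,-0.0265,-0.0311,0.0001,0.095],[0.0,0.0,-2.7,-0.0249,-0.0323,0.0,0.095],[-0.0,0.0,-2.71,-0.0234,-0.0334,0.0001,0.095],[-0.0,0.0,-2.7,-0.0218,-0.0346,0.0,0.095]]
end [445. 280. 404.]
[[-0.0,0.0,1.29,-0.0003,-0.0406,0.0,0.095],[-0.0,0.0,1.29,-0.0012,-0.0406,0.0,0.095],[-0.0,0.0,1.29,-0.0021,-0.0406,0.0,0.095],[-0.0,0.0,1.29,-0.003,-0.0405,0.0,0.095],[-0.0,0.0,1.28,-0.004,-0.0404,0.0,0.095]]
[[-0.0,0.0,1.29,-0.0048,-0.0404,0.0,0.095],[-0.0,0.0,1.29,-0.0057,-0.0402,0.0,0.095],[-0.0,0.0,1.29,-0.0067,-0.04,0.0,0.095],[-0.0,0.0,1.29,-0.0075,-0.04,0.0001,0.095],[-0.0,0.0,1.29,-0.0085,-0.0397,-0.0,0.095]]
[[-0.0,0.0,1.29,-0.0093,-0.0395,-0.0,0.095],[-0.0,0.0,1.29,-0.0102,-0.0393,-0.0,0.095]]
end [ 530. -200.  404.]
```

Call:
apply_moves --pt "0 0 -2.7 -0.034 -0.0225 0 0.095" --pt "0 0 -2.7 -0.033 -0.024 0 0.095" --pt "0 0 -2.7 -0.032 -0.0255 0 0.095" --pt "0 0 -2.7 -0.0305 -0.027 0 0.095" --pt "0 0 -2.7 -0.029 -0.0285 0 0.095"

```text
t: 0.67
eef_pos: [316.5, 436.7, 404.7]
tcp_rot: [3.141, 0.0, 3.076]
ft_force: [1.1, 0.2, -0.3]
opening: 0.997
```

Call:
apply_moves --pt "0 0 -2.7 -0.028 -0.03 0 0.095" --pt "0 0 -2.7 -0.0265 -0.031 0 0.095" --pt "0 0 -2.7 -0.025 -0.0325 0 0.095" --pt "0 0 -2.7 -0.0235 -0.0335 0 0.095" --pt "0 0 -2.7 -0.022 -0.0345 0 0.095"

```text
t: 1.08
eef_pos: [446.0, 278.0, 404.9]
tcp_rot: [3.141, 0.0, -2.972]
ft_force: [-0.4, 0.6, -0.7]
opening: 1.0
```

```bash
python3 - <<'E'
from h import *
s=env.state();print(s['t'],s['eef_pos'],s['tcp_rot'],np.abs(s['qvel']).max())
d=grab('wrist','w1.png');import pickle;pickle.dump(d,open('w1.pkl','wb'))
E
python3 plan.py 0.095 530 -200 404 3.04 12
```

```text
1.0833 [446.0350128  278.0098907  404.90432176] [ 3.14142871e+00  2.97638604e-04 -2.97178158e+00] 1.4762054324607226
[[-0.01,0.01,1.3,0.0001,-0.0401,0.0001,0.095],[-0.0,0.01,1.31,-0.0007,-0.04,0.0001,0.095],[-0.01,0.01,1.3,-0.0017,-0.04,0.0001,0.095],[-0.0,0.0,1.3,-0.0026,-0.04,0.0002,0.095],[-0.01,0.01,1.3,-0.0035,-0.0399,0.0001,0.095]]
[[-0.0,0.01,1.31,-0.0044,-0.0399,0.0001,0.095],[-0.01,0.01,1.3,-0.0053,-0.0397,0.0001,0.095],[-0.0,0.01,1.3,-0.0062,-0.0395,0.0,0.095],[-0.01,0.01,1.3,-0.0071,-0.0395,0.0001,0.095],[-0.0,0.01,1.31,-0.008,-0.0392,0.0001,0.095]]
[[-0.01,0.0,1.3,-0.0089,-0.0391,0.0001,0.095],[-0.0,0.01,1.3,-0.0098,-0.0388,0.0001,0.095]]
end [ 530. -200.  404.]
```

View pics/w1.png

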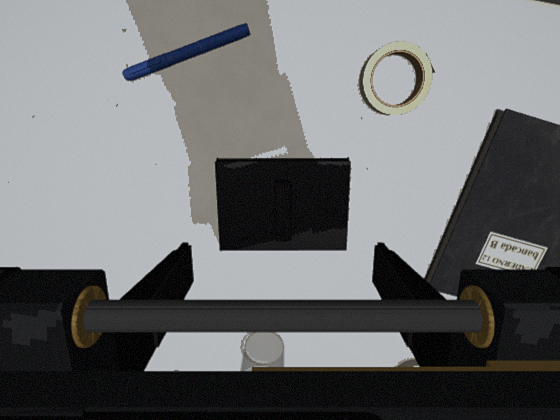

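Call:
apply_moves --pt "0 0 1.3 0 -0.04 0 0.095" --pt "0 0 1.3 -0.0007 -0.04 0 0.095" --pt "0 0 1.3 -0.0017 -0.04 0 0.095" --pt "0 0 1.3 -0.0026 -0.04 0 0.095" --pt "0 0 1.3 -0.0035 -0.04 0 0.095"

```text
t: 1.55
eef_pos: [477.8, 80.5, 404.8]
tcp_rot: [3.141, 0.0, -3.089]
ft_force: [0.7, -0.7, 0.1]
opening: 0.999
```

Call:
apply_moves --pt "0 0 1.3 -0.0044 -0.04 0 0.095" --pt "0 0 1.3 -0.0053 -0.04 0 0.095" --pt "0 0 1.3 -0.0062 -0.0395 0 0.095" --pt "0 0 1.3 -0.0071 -0.0395 0 0.095" --pt "0 0 1.3 -0.008 -0.039 0 0.095"

```text
t: 1.97
eef_pos: [510.6, -117.6, 404.8]
tcp_rot: [3.142, 0.0, 3.081]
ft_force: [1.4, 0.2, 0.3]
opening: 0.999
```

Call:
apply_moves --pt "0 0 1.3 -0.009 -0.039 0 0.095" --pt "0 0 1.3 -0.01 -0.039 0 0.095" --pt "0 0 0 0 0 0 0.095" --pt "0 0 0 0 0 0 0.095"

```text
t: 2.3
eef_pos: [524.1, -196.5, 404.2]
tcp_rot: [3.141, -0.001, 3.034]
ft_force: [0.1, 0.6, 0.0]
opening: 1.0
```

```bash
python3 - <<'E'
from h import *
s=env.state();print(s['t'],s['eef_pos'],s['tcp_rot'],np.abs(s['qvel']).max())
d=grab('wrist','w2.png');import pickle;pickle.dump(d,open('w2.pkl','wb'))
E
python3 plan.py 0.095 450 -200 404 3.04 2
```

```text
2.3 [ 524.0858281  -196.45995124  404.18729652] [ 3.14124297e+00 -5.74492421e-04  3.03367353e+00] 0.05096849284352092
[[0.02,-0.02,-0.13,0.0365,-0.0064,0.0002,0.095],[0.02,-0.03,-0.13,0.0365,-0.0062,0.0001,0.095]]
end [ 450. -200.  404.]
```

View pics/w2.png

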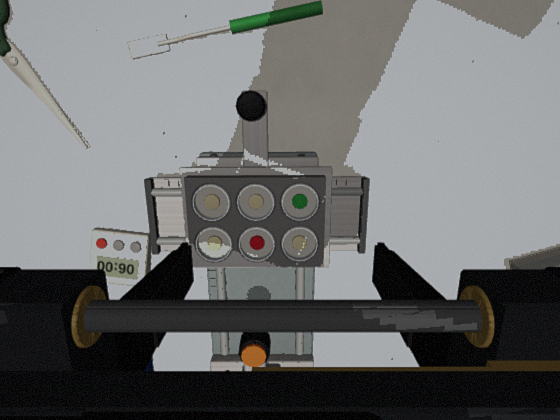

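```bash
python3 plan.py 0.095 624 -220 404 3.04 3
```

```text
[[0.01,-0.02,-0.09,-0.034,-0.0047,0.0001,0.095],[0.01,-0.01,-0.09,-0.0341,-0.0048,0.0,0.095],[0.02,-0.02,-0.08,-0.034,-0.0048,0.0001,0.095]]
end [ 624. -220.  404.]
```

Call:
apply_moves --pt "0 0 0 -0.034 -0.0047 0 0.095" --pt "0 0 0 -0.034 -0.0047 0 0.095" --pt "0 0 0 -0.034 -0.0047 0 0.095" --pt "0 0 0 0 0 0 0.095" --pt "0 0 0 0 0 0 0.095"

```text
t: 2.77
eef_pos: [625.0, -217.9, 403.9]
tcp_rot: [3.141, -0.001, 3.039]
ft_force: [-0.2, 0.9, -0.2]
opening: 0.998
```

```bash
cat > seg.py <<'E'
from h import *
import pickle
def blobs(d,kind,amin=30):
    hsv=cv2.cvtColor(d['color'],cv2.COLOR_RGB2HSV);H,S,V=[hsv[...,i].astype(int) for i in range(3)]
    m={'green':(H>40)&(H<85)&(S>120),'red':((H<6)|(H>172))&(S>140)&(V>60),'orange':(H>=6)&(H<20)&(S>150)&(V>90),'cream':(H>=15)&(H<35)&(S>25)&(S<140)&(V>90),'black':V<45}[kind].astype(np.uint8)
    n,_,st,c=cv2.connectedComponentsWithStats(m)
    return [(int(st[i,4]),*c[i].round(1),*st[i,2:4]) for i in range(1,n) if st[i,4]>=amin]
E
python3 - <<'E'
from seg import *
s=env.state();print(s['t'],s['eef_pos'],s['tcp_rot'])
d=grab('wrist','w3.png');pickle.dump(d,open('w3.pkl','wb'))
e=pickle.load(open('w2.pkl','rb'));t=grab('top');pickle.dump(t,open('t.pkl','wb'))
for n,x in [('w2',e),('w3',d),('top',t)]:
    for k in ['green','red','orange','cream']+(['black'] if n!='top' else []): print(n,k,[tuple(map(float,b)) for b in blobs(x,k,15 if n=='top' else 60)][:12])
E
```

```text
2.7667 [ 625.04228195 -217.86227467  403.85382047] [ 3.14098430e+00 -1.03574954e-03  3.03905699e+00]
w2 green [(1146.0, 276.1, 16.5, 92.0, 32.0), (161.0, 299.4, 200.8, 14.0, 15.0)]
w2 red [(158.0, 256.5, 242.3, 14.0, 14.0), (69.0, 101.0, 242.9, 10.0, 9.0)]
w2 orange [(419.0, 253.2, 355.7, 25.0, 22.0)]
w2 cream [(191.0, 211.1, 201.7, 15.0, 16.0), (189.0, 255.2, 201.5, 16.0, 16.0), (171.0, 299.0, 242.5, 15.0, 15.0), (156.0, 213.7, 242.9, 15.0, 14.0)]
w2 black [(231.0, 4.7, 24.4, 11.0, 56.0), (78.0, 293.2, 18.6, 56.0, 14.0), (712.0, 250.9, 105.5, 31.0, 30.0), (166.0, 236.5, 176.3, 115.0, 2.0), (118.0, 360.4, 214.0, 6.0, 45.0), (100.0, 155.0, 216.4, 7.0, 43.0), (60060.0, 272.2, 351.5, 560.0, 177.0)]
w3 green [(210.0, 313.2, 87.8, 16.0, 17.0), (97.0, 393.4, 335.9, 18.0, 7.0)]
w3 red [(194.0, 265.9, 136.5, 15.0, 16.0), (89.0, 97.1, 149.7, 11.0, 10.0)]
w3 orange [(551.0, 263.3, 244.4, 27.0, 26.0)]
w3 cream [(246.0, 265.2, 87.6, 17.0, 18.0), (73.0, 223.6, 136.7, 15.0, 17.0), (226.0, 312.1, 136.7, 17.0, 17.0), (792.0, 387.5, 350.8, 42.0, 34.0)]
w3 black [(111.0, 155.6, 112.1, 7.0, 50.0), (77.0, 377.6, 112.3, 5.0, 49.0), (455.0, 265.0, 231.5, 35.0, 37.0), (57899.0, 272.2, 352.5, 560.0, 177.0), (218.0, 219.5, 362.5, 20.0, 16.0)]
top green []
top red [(37.0, 275.0, 122.1, 5.0, 12.0), (24.0, 228.4, 133.3, 11.0, 3.0)]
top orange [(69.0, 141.7, 52.7, 10.0, 9.0), (5411.0, 175.9, 113.7, 104.0, 63.0), (573.0, 420.4, 114.8, 37.0, 27.0)]
top cream [(2341.0, 290.2, 80.3, 60.0, 76.0), (319.0, 514.4, 55.9, 27.0, 16.0), (98.0, 145.9, 59.6, 13.0, 12.0), (15.0, 312.9, 63.9, 3.0, 9.0), (15.0, 407.2, 102.4, 9.0, 6.0), (15.0, 278.6, 116.4, 8.0, 4.0), (29.0, 454.2, 144.5, 5.0, 26.0), (143.0, 426.1, 142.3, 25.0, 19.0), (26.0, 439.4, 137.8, 8.0, 8.0), (124.0, 154.0, 270.1, 23.0, 22.0), (171.0, 151.5, 313.9, 34.0, 24.0), (36.0, 188.3, 307.4, 11.0, 6.0)]
```

View pics/w3.png

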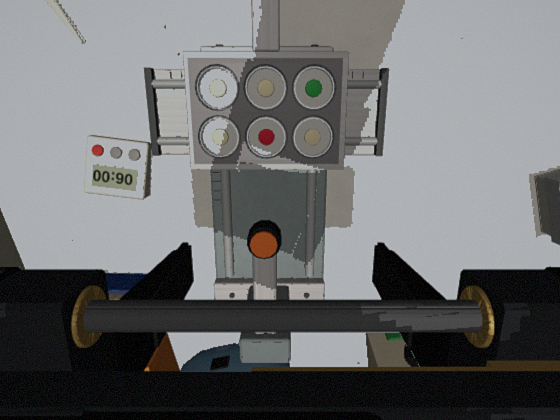

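Run:
```python
from seg import *
a=pickle.load(open('w2.pkl','rb'));b=pickle.load(open('w3.pkl','rb'));c=pickle.load(open('w1.pkl','rb'))
P={'green':((299.4,200.8),(313.2,87.8)),'red':((256.5,242.3),(265.9,136.5)),'c10':((255.2,201.5),(265.2,87.6)),'c2':((299,242.5),(312.1,136.7)),'cap':((253.2,354.5),(263.3,244.4))}
for k,(u,v) in P.items():
    e1,e2=ray(a,*u),ray(b,*v);print(k,'tri',tri(e1,e2).round(1),'z=',[atz(d,*q,127 if k=='cap' else 56).round(1)[:2] for d,q in((a,u),(b,v))])
print('knob',atz(a,250.9,105.5,93).round(1),atz(a,251,105.5,85).round(1))
print('cap 3 knob row w3', atz(b,263.3,244.4,127))
# cover corners from w1 (roof 20.5): 
for q in [(215,158),(350,158),(347,249),(220,249)]: print(atz(c,*q,20.5).round(1)[:2])
for q in [(284,180),(284,240)]: print('bar',atz(c,*q,42.5).round(1)[:2])
t=pickle.load(open('t.pkl','rb'));print('top cap px',proj(t,[648,-233,127]), 'knob px',proj(t,[438,-211,93]))
```

```text
green tri [ 530.8 -181.8   57.3] z= [array([ 531.1, -181.8]), array([ 530.7, -181.8])]
red tri [ 568.2 -228.    57.8] z= [array([ 568.9, -228.2]), array([ 568.3, -228.1])]
c10 tri [ 526.5 -223.8   59.3] z= [array([ 527.2, -224.2]), array([ 526.2, -223.9])]
c2 tri [ 572.6 -186.3   58.6] z= [array([ 573.6, -186.2]), array([ 572.8, -186.1])]
cap tri [ 647.7 -236.4  122.4] z= [array([ 644.2, -235.7]), array([ 646., -236.])]
knob [ 440.2 -213.6   93. ] [ 439.9 -214.2   85. ]
cap 3 knob row w3 [ 646.01539711 -235.9510604   127.        ]
[427.3 202.9]
[403.6 340.5]
[502.6 359.4]
[526.5 220.3]
bar [433.9 276.3]
bar [496.  287.1]
top cap px (np.float64(360.3983440831083), np.float64(163.3500862856485)) knob px (np.float64(350.53763689364087), np.float64(236.0218736368516))
```

```bash
python3 plan.py 0.095 440 -214.3 340 3.0376 6 440 -214.3 250 3.0376 4
```

```text
[[0.01,-0.01,0.01,0.0305,-0.0025,0.0108,0.095],[0.0,-0.01,0.0,0.0305,-0.0026,0.0108,0.095],[0.01,-0.01,0.01,0.0305,-0.0026,0.0107,0.095],[0.0,-0.01,0.01,0.0305,-0.0025,0.0108,0.095],[0.01,-0.01,0.0,0.0306,-0.0026,0.0108,0.095]]
[[0.0,-0.01,0.01,0.0305,-0.0025,0.0107,0.095]]
end [ 440.  -214.3  340. ]
[[0.0,0.0,0.0,-0.0,-0.0,0.0225,0.095],[0.0,0.0,0.0,-0.0,-0.0,0.0225,0.095],[0.0,0.0,0.0,-0.0,-0.0,0.0225,0.095],[0.0,0.0,0.0,-0.0,-0.0,0.0225,0.095]]
end [ 440.  -214.3  250. ]
```

Call:
apply_moves --pt "0 0 0 0.0305 -0.0025 0.0108 0.095" --pt "0 0 0 0.0305 -0.0025 0.0108 0.095" --pt "0 0 0 0.0305 -0.0025 0.0108 0.095" --pt "0 0 0 0.0305 -0.0025 0.0108 0.095" --pt "0 0 0 0.0305 -0.0025 0.0108 0.095"

```text
t: 3.28
eef_pos: [468.7, -214.6, 350.9]
tcp_rot: [-3.141, 0.0, 3.037]
ft_force: [0.6, -0.7, -0.9]
opening: 0.999
```

Call:
apply_moves --pt "0 0 0 0.0305 -0.0025 0.0108 0.095" --pt "0 0 0 0 0 0 0.095" --pt "0 0 0 0 0 0 0.095"

```text
t: 3.53
eef_pos: [438.9, -214.5, 340.5]
tcp_rot: [3.141, -0.0, 3.036]
ft_force: [0.3, -0.1, 0.5]
opening: 1.0
```

```bash
python3 - <<'E'
from seg import *
s=env.state();print(s['t'],s['eef_pos'],s['tcp_rot'])
d=grab('wrist','w4.png')
print([tuple(map(float,b)) for b in blobs(d,'black',200)])
print('expect knob px',proj(d,[439.9,-214.3,93]))
for b in blobs(d,'black',400):
    if b[0]<9000: print(atz(d,b[1],b[2],93).round(1))
E
python3 plan.py 0.095 440 -214.3 250 3.0376 4
```

```text
3.5333 [ 438.88435097 -214.49982838  340.46738737] [ 3.14139101e+00 -1.92264238e-04  3.03592129e+00]
[(1206.0, 283.7, 221.7, 34.0, 45.0), (60197.0, 274.3, 351.3, 560.0, 177.0), (1005.0, 284.3, 287.2, 158.0, 8.0)]
expect knob px (np.float64(284.44662821165343), np.float64(229.68305049492278))
[ 434.2 -214.2   93. ]
[ 483.  -218.9   93. ]
[[-0.01,0.02,-0.02,0.0,0.0001,0.0227,0.095],[-0.0,0.01,-0.01,0.0001,0.0002,0.0227,0.095],[-0.01,0.02,-0.02,0.0,0.0001,0.0227,0.095],[-0.01,0.02,-0.02,0.0,0.0001,0.0227,0.095]]
end [ 440.  -214.3  250. ]
```

Call:
apply_moves --pt "0 0 0 0 0 0.0225 0.095" --pt "0 0 0 0 0 0.0225 0.095" --pt "0 0 0 -0.0005 0 0.0225 0.07" --pt "0 0 0 -0.0005 0 0.0225 0.05" --pt "0 0 0 0 0 0 0.03"

```text
t: 4.0
eef_pos: [441.8, -214.8, 247.4]
tcp_rot: [3.14, -0.003, 3.037]
ft_force: [-0.4, 0.3, -0.6]
opening: 0.844
```

Call:
apply_moves --pt "0 0 0 0 0 0 0.015" --pt "0 0 0 0 0 0 0.01" --pt "0 0 0 0 0 0 0.01" --pt "0 0 0 0 0 0 0.01"

```text
t: 4.33
eef_pos: [441.8, -215.3, 251.1]
tcp_rot: [-3.141, 0.002, 3.037]
ft_force: [0.2, -0.1, -0.3]
opening: 0.563
```

Run:
```python
from h import *
s=env.state();print(s['t'],s['eef_pos'],s['tcp_rot'],s['ft_force'],s['opening']*95)
p=s['eef_pos'];print([p+np.array(q) for q in ((115.3,-54.1,0),(77.9,-7.9,0))])
```

```text
4.3333 [ 441.80312981 -215.32583959  251.12103818] [-3.14065435e+00  1.97804203e-03  3.03698748e+00] [ 0.19257142 -0.06017111 -0.25232139] 53.5158599634754
[array([ 557.10312981, -269.42583959,  251.12103818]), array([ 519.70312981, -223.22583959,  251.12103818])]
```

Call:
apply_moves --pt "0 0 0 0 0 0 0.01" --pt "0 0 0 0 0 0 0.01" --pt "0 0 0 0 0 0 0.01" --pt "0 0 0 0 0 0 0.01" --pt "0 0 0 0 0 0 0.01"

```text
t: 4.75
eef_pos: [441.6, -215.3, 250.0]
tcp_rot: [3.141, 0.0, 3.037]
ft_force: [-0.1, 0.7, 2.8]
opening: 0.248
```

Call:
apply_moves --pt "0 0 0 0 0 0 0.01" --pt "0 0 0 0 0 0 0.01" --pt "0 0 0 0 0 0 0.01" --pt "0 0 0 0 0 0 0.01"

```text
t: 5.08
eef_pos: [441.6, -215.3, 250.0]
tcp_rot: [3.141, 0.0, 3.037]
ft_force: [-0.9, 0.6, 4.4]
opening: 0.246
```

```bash
python3 plan.py 0.01 557 -269 251 3.0376 10
```

```text
[[0.0,0.0,-0.0,-0.012,-0.0041,-0.0001,0.01],[0.0,0.0,-0.01,-0.0121,-0.0042,-0.0001,0.01],[0.0,0.0,-0.0,-0.012,-0.0041,-0.0001,0.01],[0.0,0.0,-0.01,-0.0121,-0.0041,-0.0001,0.01],[0.0,0.0,-0.0,-0.012,-0.0042,-0.0001,0.01]]
[[0.0,0.0,-0.01,-0.0121,-0.0041,-0.0001,0.01],[0.0,0.0,-0.0,-0.012,-0.0042,-0.0001,0.01],[0.01,0.0,-0.01,-0.012,-0.0041,-0.0001,0.01],[-0.0,0.0,-0.0,-0.0121,-0.0042,-0.0001,0.01],[-0.0,0.0,-0.01,-0.012,-0.0041,-0.0001,0.01]]
end [ 557. -269.  251.]
```

Call:
apply_moves --pt "0 0 0 -0.012 -0.0041 0 0.01" --pt "0 0 0 -0.012 -0.0041 0 0.01" --pt "0 0 0 -0.012 -0.0041 0 0.01" --pt "0 0 0 -0.012 -0.0041 0 0.01" --pt "0 0 0 -0.012 -0.0041 0 0.01"

```text
t: 5.5
eef_pos: [499.3, -242.0, 250.0]
tcp_rot: [3.141, -0.001, 3.037]
ft_force: [-2.4, 2.4, 6.7]
opening: 0.25
```

Call:
apply_moves --pt "0 0 0 -0.012 -0.0041 0 0.01" --pt "0 0 0 -0.012 -0.0041 0 0.01" --pt "0 0 0 -0.012 -0.0041 0 0.01" --pt "0 0 0 -0.012 -0.0041 0 0.01" --pt "0 0 0 -0.0125 -0.0045 0 0.01"

```text
t: 5.92
eef_pos: [557.3, -269.1, 250.0]
tcp_rot: [3.141, -0.001, 3.037]
ft_force: [-2.0, 2.6, 6.2]
opening: 0.245
```

Call:
apply_moves --pt "0 0 0 0 0 0 0.01" --pt "0 0 0 0 0 0 0.01" --pt "0 0 0 0 0 0 0.01"

```text
t: 6.17
eef_pos: [556.8, -269.2, 250.1]
tcp_rot: [-3.141, 0.001, 3.037]
ft_force: [2.7, -1.4, 3.8]
opening: 0.246
```

```bash
python3 plan.py 0.01 557 -269 251 3.0376 1
python3 - <<'E'
from seg import *
d=grab('top');s=grab('scene')
pickle.dump((d,s),open('g.pkl','wb'))
x0,y0=300,130
a=cv2.resize(d['color'][y0:y0+130,x0:x0+110],None,fx=4,fy=4,interpolation=2)
b=cv2.resize(s['color'][190:290,310:420],None,fx=4.2,fy=5.2,interpolation=2)[:520,:360]
b=cv2.resize(s['color'][190:294,320:392],None,fx=5,fy=5,interpolation=2)
cv2.imwrite('pics/g1.png',np.hstack([a,b])[:,:,::-1])
E
```

```text
[[-0.03,0.05,-0.04,-0.0001,0.0002,-0.0009,0.01]]
end [ 557. -269.  251.]
```

View pics/g1.png

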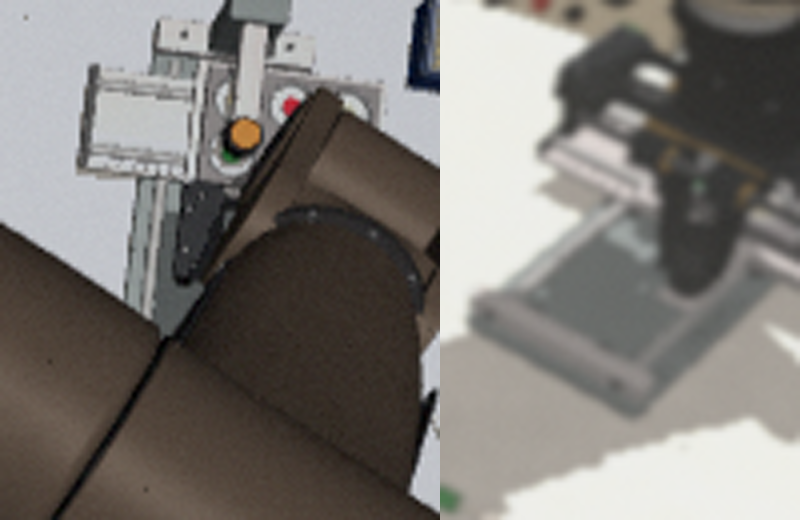

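Run:
```python
from seg import *
d,_=pickle.load(open('g.pkl','rb'))
o=dict(d);o['color']=cv2.imread('pics/top0.png')[:,:,::-1].copy()
def cen(dd,u,v,k,w=8):
    c=dd['color'][v-w:v+w+1,u-w:u+w+1].astype(float)
    s=np.clip((c[...,0]-np.maximum(c[...,1],c[...,2])) if k=='r' else (c[...,1]-np.maximum(c[...,0],c[...,2])) if k=='g' else c[...,0]-c[...,2],0,None);s[s<25]=0
    yy,xx=np.mgrid[v-w:v+w+1,u-w:u+w+1];return (s*xx).sum()/s.sum(),(s*yy).sum()/s.sum(),s.sum()
r0=cen(o,355,194,'r');g0=cen(o,340,206,'g');r1=cen(d,300+73,130+26,'r',6);c0=cen(o,360,164,'o',6);c1=cen(d,361,163,'o',6)
for n,q,z in [('r0',r0,56),('g0',g0,56),('r1',r1,56),('c0',c0,127),('c1',c1,127)]: print(n,np.round(q,2),atz(d,*q[:2],z).round(1))
print('red delta',atz(d,*r1[:2],56)-atz(d,*r0[:2],56),'want [115.3,-54.1]')
```

```text
r0 [ 354.06  193.01 1631.  ] [ 571.8 -226.8   56. ]
g0 [ 338.83  204.92 1093.  ] [ 534.1 -180.8   56. ]
r1 [ 372.13  155.9  1430.  ] [ 688.7 -281.7   56. ]
c0 [ 360.99  162.93 4200.  ] [ 649.3 -234.7  127. ]
c1 [ 360.99  162.9  5147.  ] [ 649.4 -234.7  127. ]
red delta [116.84915732 -54.92959972   0.        ] want [115.3,-54.1]
```

Call:
apply_moves --pt "0 0 0 0 0 0 0.01" --pt "0 0 0 0 0 0 0.01" --pt "0 0 0 0 0 0 0.01" --pt "0 0 0 0 0 0 0.01" --pt "0 0 0 0 0 0 0.01"

```text
t: 6.68
eef_pos: [556.9, -269.1, 250.0]
tcp_rot: [3.141, -0.0, 3.037]
ft_force: [0.2, -1.9, 6.0]
opening: 0.252
```

Call:
apply_moves --pt "0 0 0 0 0 0 0.01" --pt "0 0 0 0 0 0 0.01" --pt "0 0 0 0 0 0 0.01" --pt "0 0 0 0 0 0 0.01" --pt "0 0 0 0 0 0 0.01"

```text
t: 7.1
eef_pos: [556.9, -269.1, 250.0]
tcp_rot: [3.141, -0.0, 3.037]
ft_force: [-0.7, -2.1, 5.6]
opening: 0.249
```

Call:
apply_moves --pt "0 0 0 0 0 0 0.01" --pt "0 0 0 0 0 0 0.01" --pt "0 0 0 0 0 0 0.01" --pt "0 0 0 0 0 0 0.01" --pt "0 0 0 0 0 0 0.01"

```text
t: 7.52
eef_pos: [556.9, -269.1, 250.0]
tcp_rot: [3.141, -0.0, 3.037]
ft_force: [-0.8, -2.2, 4.6]
opening: 0.252
```

Call:
apply_moves --pt "0 0 0 0 0 0 0.01" --pt "0 0 0 0 0 0 0.01" --pt "0 0 0 0 0 0 0.01" --pt "0 0 0 0 0 0 0.01" --pt "0 0 0 0 0 0 0.01"

```text
t: 7.93
eef_pos: [556.9, -269.1, 250.0]
tcp_rot: [3.141, -0.0, 3.037]
ft_force: [-0.5, -2.4, 5.4]
opening: 0.251
```

Call:
apply_moves --pt "0 0 0 0 0 0 0.01" --pt "0 0 0 0 0 0 0.01" --pt "0 0 0 0 0 0 0.01" --pt "0 0 0 0 0 0 0.01" --pt "0 0 0 0 0 0 0.01"

```text
t: 8.35
eef_pos: [556.9, -269.1, 250.0]
tcp_rot: [3.141, -0.0, 3.037]
ft_force: [0.8, -1.1, 6.2]
opening: 0.247
```

Call:
apply_moves --pt "0 0 0 0 0 0 0.01" --pt "0 0 0 0 0 0 0.01" --pt "0 0 0 0 0 0 0.01" --pt "0 0 0 0 0 0 0.01" --pt "0 0 0 0 0 0 0.01"

```text
t: 8.77
eef_pos: [556.9, -269.1, 250.0]
tcp_rot: [3.141, -0.0, 3.037]
ft_force: [0.3, -2.6, 5.0]
opening: 0.245
```

```bash
python3 plan.py 0.01 519.4 -222.8 250 3.0376 5
```

```text
[[0.0,-0.0,-0.01,0.0084,0.0084,0.0,0.01],[0.0,-0.01,-0.01,0.0084,0.0084,0.0,0.01],[0.0,-0.0,-0.01,0.0085,0.0085,0.0,0.01],[0.01,-0.01,-0.01,0.0084,0.0084,0.0,0.01],[-0.0,-0.0,-0.01,0.0084,0.0084,0.0,0.01]]
end [ 519.4 -222.8  250. ]
```

Call:
apply_moves --pt "0 0 0 0.0084 0.0084 0 0.01" --pt "0 0 0 0.0084 0.0084 0 0.01" --pt "0 0 0 0.0084 0.0084 0 0.01" --pt "0 0 0 0.0084 0.0084 0 0.01" --pt "0 0 0 0.0084 0.0084 0 0.01"

```text
t: 9.18
eef_pos: [519.4, -222.6, 250.0]
tcp_rot: [-3.141, 0.001, 3.037]
ft_force: [2.6, -2.7, 1.9]
opening: 0.248
```

Call:
apply_moves --pt "0 0 0 0 0 0 0.01" --pt "0 0 0 0 0 0 0.01" --pt "0 0 0 0 0 0 0.01"

```text
t: 9.43
eef_pos: [519.2, -222.3, 250.0]
tcp_rot: [3.14, -0.002, 3.037]
ft_force: [-2.5, 2.0, 8.5]
opening: 0.249
```

```bash
python3 plan.py 0.01 519.4 -222.8 250 3.0376 1
python3 - <<'E'
from seg import *
d=grab('top','r_top.png')
for p in ([546.6,-194.5,56],): print(proj(d,p))
a=np.zeros(1)
def cen(dd,u,v,k,w=7):
    c=dd['color'][v-w:v+w+1,u-w:u+w+1].astype(float)
    s=np.clip(c[...,1]-np.maximum(c[...,0],c[...,2]) if k=='g' else c[...,0]-c[...,2],0,None);s[s<25]=0
    yy,xx=np.mgrid[v-w:v+w+1,u-w:u+w+1];return (s*xx).sum()/s.sum(),(s*yy).sum()/s.sum(),s.sum()
g=[646-42+.1037*42-41.8*0+0,0]
ex=np.array([.9946,-.1037]);ey=np.array([.1037,.9946])
t=np.array([649.3,-234.7])-42*ex+42*ey
q=proj(d,[*t,56]);c=cen(d,round(q[0]),round(q[1]),'g');print('green want',t,q,'got',c,atz(d,*c[:2],56))
E
```

```text
[[0.07,-0.11,-0.03,-0.0002,-0.0004,-0.0,0.01]]
end [ 519.4 -222.8  250. ]
(np.float64(343.36944779760074), np.float64(200.95384863147493))
green want [ 611.8822 -188.5714] (np.float64(341.59886694905543), np.float64(179.71620669977608)) got (np.float64(341.79245283018867), np.float64(179.76572327044025), np.float64(1272.0)) [ 611.74465378 -189.16338802   56.        ]
```

Top camera agrees within 0.6 mm. Dwell.

Call:
apply_moves --pt "0 0 0 0 0 0 0.01" --pt "0 0 0 0 0 0 0.01" --pt "0 0 0 0 0 0 0.01" --pt "0 0 0 0 0 0 0.01" --pt "0 0 0 0 0 0 0.01"

```text
t: 9.9
eef_pos: [519.3, -222.5, 250.0]
tcp_rot: [3.14, -0.002, 3.037]
ft_force: [-2.4, 1.9, 8.2]
opening: 0.244
```

Call:
apply_moves --pt "0 0 0 0 0 0 0.01" --pt "0 0 0 0 0 0 0.01" --pt "0 0 0 0 0 0 0.01" --pt "0 0 0 0 0 0 0.01" --pt "0 0 0 0 0 0 0.01"

```text
t: 10.32
eef_pos: [519.3, -222.5, 250.0]
tcp_rot: [3.14, -0.002, 3.037]
ft_force: [-1.7, 2.4, 9.0]
opening: 0.246
```

Call:
apply_moves --pt "0 0 0 0 0 0 0.01" --pt "0 0 0 0 0 0 0.01" --pt "0 0 0 0 0 0 0.01" --pt "0 0 0 0 0 0 0.01" --pt "0 0 0 0 0 0 0.01"

```text
t: 10.73
eef_pos: [519.3, -222.5, 250.0]
tcp_rot: [3.14, -0.002, 3.037]
ft_force: [-3.3, 2.6, 8.2]
opening: 0.246
```

Call:
apply_moves --pt "0 0 0 0 0 0 0.01" --pt "0 0 0 0 0 0 0.01" --pt "0 0 0 0 0 0 0.01" --pt "0 0 0 0 0 0 0.01" --pt "0 0 0 0 0 0 0.01"

```text
t: 11.15
eef_pos: [519.3, -222.5, 250.0]
tcp_rot: [3.14, -0.002, 3.037]
ft_force: [-2.4, 1.8, 8.0]
opening: 0.25
```

Call:
apply_moves --pt "0 0 0 0 0 0 0.01" --pt "0 0 0 0 0 0 0.01" --pt "0 0 0 0 0 0 0.01" --pt "0 0 0 0 0 0 0.01" --pt "0 0 0 0 0 0 0.01"

```text
t: 11.57
eef_pos: [519.3, -222.5, 250.0]
tcp_rot: [3.14, -0.002, 3.037]
ft_force: [-1.7, 1.8, 7.7]
opening: 0.253
```

Call:
apply_moves --pt "0 0 0 0 0 0 0.01" --pt "0 0 0 0 0 0 0.01" --pt "0 0 0 0 0 0 0.01" --pt "0 0 0 0 0 0 0.01" --pt "0 0 0 0 0 0 0.01"

```text
t: 11.98
eef_pos: [519.3, -222.5, 250.0]
tcp_rot: [3.14, -0.002, 3.037]
ft_force: [-2.1, 2.4, 8.6]
opening: 0.244
```

```bash
python3 plan.py 0.01 442.5 -214.8 250 3.0376 6
```

```text
[[0.01,-0.02,-0.01,0.0129,-0.0001,0.0,0.01],[0.01,-0.02,-0.0,0.0128,-0.0,0.0,0.01],[0.01,-0.01,-0.01,0.0129,-0.0001,0.0,0.01],[0.02,-0.02,-0.01,0.0128,-0.0,0.0001,0.01],[0.01,-0.02,-0.0,0.0129,-0.0001,-0.0,0.01]]
[[0.01,-0.02,-0.01,0.0129,-0.0,-0.0,0.01]]
end [ 442.5 -214.7  250. ]
```

Call:
apply_moves --pt "0 0 0 0.013 0 0 0.01" --pt "0 0 0 0.013 0 0 0.01" --pt "0 0 0 0.013 0 0 0.01" --pt "0 0 0 0.013 0 0 0.01" --pt "0 0 0 0.013 0 0 0.01"

```text
t: 12.4
eef_pos: [454.7, -216.0, 250.0]
tcp_rot: [-3.142, 0.001, 3.037]
ft_force: [3.4, -2.1, 2.4]
opening: 0.246
```

Call:
apply_moves --pt "0 0 0 0.01 0 0 0.01" --pt "0 0 0 0.002 0 0 0.01" --pt "0 0 0 0.001 0 0 0.01" --pt "0 0 0 0.001 0 0 0.01" --pt "0 0 0 0 0 0 0.01"

```text
t: 12.82
eef_pos: [441.4, -214.7, 250.0]
tcp_rot: [-3.142, 0.001, 3.037]
ft_force: [3.0, 0.5, 5.4]
opening: 0.249
```

Call:
apply_moves --pt "0 0 0 0.0007 0 0 0.01" --pt "0 0 0 0.0007 0 0 0.01" --pt "0 0 0 0 0 0 0.01"

```text
t: 13.07
eef_pos: [440.9, -214.8, 250.0]
tcp_rot: [-3.14, 0.003, 3.037]
ft_force: [10.1, 0.4, -0.3]
opening: 0.247
```

Call:
apply_moves --pt "0 0 0 0.0007 0 0 0.01" --pt "0 0 0 0 0 0 0.01"

```text
t: 13.23
eef_pos: [440.6, -214.9, 250.0]
tcp_rot: [-3.14, 0.005, 3.037]
ft_force: [14.2, -1.0, -1.7]
opening: 0.251
```

Call:
apply_moves --pt "0 0 0 -0.0007 0 0 0.01" --pt "0 0 0 0 0 0 0.04" --pt "0 0 0 0 0 0 0.06" --pt "0 0 0 0 0 0 0.06" --pt "0 0 0 0 0 0 0.06"

```text
t: 13.65
eef_pos: [439.5, -214.4, 249.6]
tcp_rot: [3.141, -0.001, 3.037]
ft_force: [0.2, -0.6, -0.0]
opening: 0.471
```

```bash
python3 - <<'E'
from h import *
s=env.state();print(s['opening']*95)
E
python3 plan.py 0.06 440 -214 340 3.0376 3 520 -180 404 3.0376 4
```

```text
44.723599126231
[[0.01,-0.02,-0.01,-0.0001,0.0002,-0.0301,0.06],[0.02,-0.03,-0.02,-0.0001,0.0001,-0.0302,0.06],[0.01,-0.02,-0.01,-0.0002,0.0002,-0.0301,0.06]]
end [ 440. -214.  340.]
[[-0.0,-0.0,-0.0,-0.019,0.0105,-0.016,0.06],[-0.0,-0.0,-0.0,-0.019,0.0105,-0.016,0.06],[-0.0,-0.0,-0.0,-0.019,0.0106,-0.016,0.06],[-0.0,-0.0,-0.0,-0.019,0.0105,-0.016,0.06]]
end [ 520. -180.  404.]
```

Call:
apply_moves --pt "0 0 0 0 0 -0.03 0.06" --pt "0 0 0 0 0 -0.03 0.06" --pt "0 0 0 0 0 -0.03 0.09" --pt "0 0 0 -0.02 0.005 -0.016 0.09" --pt "0 0 0 -0.02 0.005 -0.016 0.09"

```text
t: 14.07
eef_pos: [480.4, -208.7, 373.7]
tcp_rot: [-3.141, 0.001, 3.036]
ft_force: [0.4, 0.6, -0.5]
opening: 0.785
```

Call:
apply_moves --pt "0 0 0 -0.02 0.005 -0.016 0.09" --pt "0 0 0 -0.02 0.005 -0.016 0.09" --pt "0 0 0 0 0 0 0.09" --pt "0 0 0 0 0 0 0.09"

```text
t: 14.4
eef_pos: [521.5, -202.7, 403.8]
tcp_rot: [-3.142, 0.0, 3.038]
ft_force: [-0.9, 0.0, -0.9]
opening: 0.94
```

```bash
python3 - <<'E'
from seg import *
s=env.state();print(s['t'],s['eef_pos'],s['tcp_rot'])
d=grab('wrist','w5.png');pickle.dump(d,open('w5.pkl','wb'))
ex=np.array([.9946,-.1037]);ey=np.array([.1037,.9946])
for k in ['green','red','cream']:
    for b in blobs(d,k,60): print(k,[float(v) for v in b],atz(d,b[1],b[2],57).round(1)[:2])
E
python3 plan.py 0.09 440 275 404 -2.967 13
```

```text
14.4 [ 521.46844576 -202.66040078  403.79467112] [-3.14155074e+00  5.42999221e-05  3.03780830e+00]
green [1136.0, 283.7, 18.3, 93.0, 31.0] [ 370.2 -187. ]
green [164.0, 304.6, 203.7, 14.0, 14.0] [ 531.7 -183.4]
red [157.0, 261.5, 244.7, 14.0, 14.0] [ 569.1 -229.6]
red [72.0, 106.6, 243.7, 10.0, 9.0] [ 552.2 -382.3]
cream [69.0, 186.0, 40.8, 38.0, 10.0] [ 378.7 -271.5]
cream [190.0, 216.5, 203.9, 16.0, 16.0] [ 523.1 -267.6]
cream [192.0, 260.6, 203.9, 16.0, 16.0] [ 527.5 -225.5]
cream [153.0, 218.9, 245.0, 15.0, 15.0] [ 565.1 -271.7]
cream [171.0, 304.2, 245.4, 15.0, 15.0] [ 574.2 -187.5]
[[0.0,-0.01,-1.23,0.01,0.0359,-0.0,0.09],[0.01,-0.0,-1.23,0.0093,0.0361,-0.0001,0.09],[0.0,-0.01,-1.23,0.0084,0.0363,-0.0,0.09],[0.0,-0.0,-1.23,0.0077,0.0365,-0.0001,0.09],[0.01,-0.01,-1.23,0.0069,0.0366,0.0,0.09]]
[[0.0,-0.01,-1.23,0.0061,0.0368,-0.0,0.09],[0.0,-0.0,-1.23,0.0053,0.0369,-0.0001,0.09],[0.01,-0.01,-1.22,0.0045,0.037,-0.0001,0.09],[0.0,-0.01,-1.23,0.0038,0.0371,-0.0,0.09],[0.0,-0.0,-1.23,0.0029,0.0371,-0.0001,0.09]]
[[0.01,-0.01,-1.23,0.0022,0.0372,-0.0,0.09],[0.0,-0.0,-1.23,0.0013,0.0373,-0.0001,0.09],[0.0,-0.01,-1.23,0.0005,0.0372,-0.0001,0.09]]
end [440. 275. 404.]
```

View pics/w5.png

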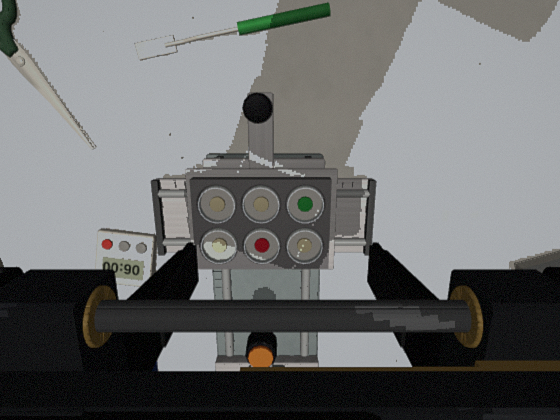

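```bash
python3 plan.py 0.09 433 297 404 -2.967 13
```

```text
[[0.0,-0.01,-1.23,0.0107,0.0375,-0.0,0.09],[0.01,-0.0,-1.23,0.0099,0.0378,-0.0001,0.09],[0.0,-0.01,-1.23,0.0091,0.0379,-0.0,0.09],[0.0,-0.0,-1.23,0.0083,0.0382,-0.0,0.09],[0.01,-0.01,-1.23,0.0075,0.0383,-0.0001,0.09]]
[[0.0,-0.01,-1.23,0.0066,0.0385,-0.0,0.09],[0.0,-0.0,-1.23,0.0059,0.0386,-0.0001,0.09],[0.01,-0.01,-1.22,0.0049,0.0387,-0.0,0.09],[0.0,-0.01,-1.23,0.0042,0.0388,-0.0001,0.09],[0.0,-0.0,-1.23,0.0033,0.0389,-0.0001,0.09]]
[[0.01,-0.01,-1.23,0.0025,0.0389,-0.0,0.09],[0.0,-0.0,-1.23,0.0017,0.039,-0.0001,0.09],[0.0,-0.01,-1.23,0.0008,0.039,-0.0,0.09]]
end [433. 297. 404.]
```

Call:
apply_moves --pt "0 0 -1.23 0.0107 0.0375 0 0.09" --pt "0 0 -1.23 0.01 0.0378 0 0.09" --pt "0 0 -1.23 0.009 0.038 0 0.09" --pt "0 0 -1.23 0.0083 0.0382 0 0.09" --pt "0 0 -1.23 0.0075 0.0383 0 0.09"

```text
t: 14.87
eef_pos: [486.0, -9.6, 402.9]
tcp_rot: [3.141, -0.002, -3.139]
ft_force: [0.2, 0.9, 0.2]
opening: 0.948
```

Call:
apply_moves --pt "0 0 -1.23 0.0066 0.0385 0 0.09" --pt "0 0 -1.23 0.006 0.0386 0 0.09" --pt "0 0 -1.23 0.005 0.0387 0 0.09" --pt "0 0 -1.23 0.0042 0.0388 0 0.09" --pt "0 0 -1.23 0.0033 0.0389 0 0.09"

```text
t: 15.28
eef_pos: [452.3, 182.6, 403.1]
tcp_rot: [-3.141, -0.002, -3.031]
ft_force: [1.4, -0.5, -0.2]
opening: 0.943
```

Call:
apply_moves --pt "0 0 -1.23 0.0025 0.039 0 0.09" --pt "0 0 -1.23 0.0017 0.039 0 0.09" --pt "0 0 -1.23 0.001 0.039 0 0.09" --pt "0 0 0 0 0 0 0.09" --pt "0 0 0 0 0 0 0.09"

```text
t: 15.7
eef_pos: [432.2, 297.7, 402.8]
tcp_rot: [-3.141, -0.002, -2.964]
ft_force: [-0.3, -0.3, -0.9]
opening: 0.947
```

Run:
```python
from seg import *
s=env.state();print(s['t'],s['eef_pos'],s['tcp_rot'],np.abs(s['qvel']).max())
d=grab('wrist','w6.png');pickle.dump(d,open('w6.pkl','wb'))
g=d['color'].astype(float).mean(2)
c=np.clip((g-5)*5,0,255)[120:270,180:400]
cv2.imwrite('pics/w6x.png',cv2.resize(c.astype(np.uint8),(792,540),interpolation=3))
```

```text
15.7 [432.24919443 297.66467412 402.75811243] [-3.14078949e+00 -2.24072827e-03 -2.96449672e+00] 0.053173773489509225
```

View pics/w6x.png

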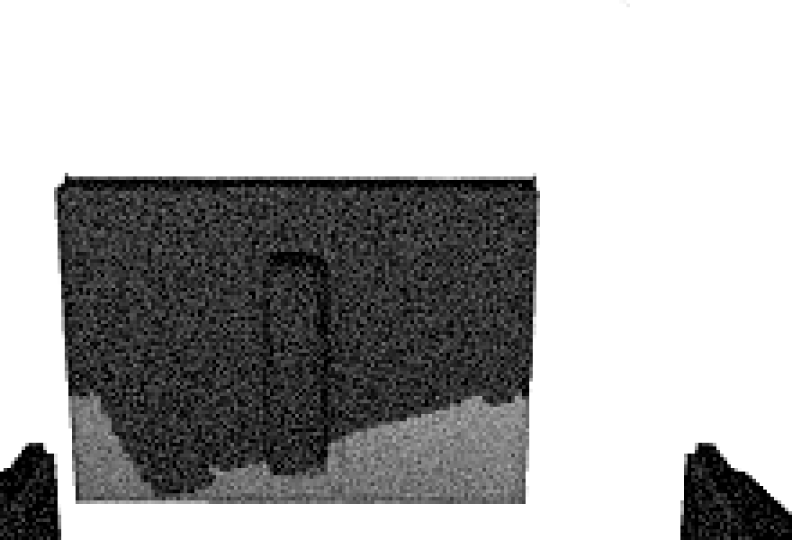

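Run:
```python
from seg import *
d=pickle.load(open('w6.pkl','rb'))
f=lambda x,y,z:atz(d,180+x/3.6,120+y/3.6,z)[:2]
C=np.array([f(60,187,20.5),f(538,187,20.5),f(526,502,20.5),f(76,502,20.5)]);print(C.round(1),'center',C.mean(0).round(1))
print('sizes',np.linalg.norm(C[1]-C[0]),np.linalg.norm(C[2]-C[3]),np.linalg.norm(C[2]-C[1]),np.linalg.norm(C[3]-C[0]))
v=(C[2]+C[3]-C[0]-C[1]);w=C[0]+C[3]-C[1]-C[2];print('yaw',np.degrees(np.arctan2(v[1],v[0])),np.degrees(np.arctan2(w[1],w[0]))+90)
B=[f(295,260,42.5),f(298,475,42.5)];print('bar',np.round(B,1),np.mean(B,0),np.linalg.norm(B[1]-B[0]))
# height: two views w1 and w6
c=pickle.load(open('w1.pkl','rb'))
for a,b in [((215,160),(60,187)),((350,160),(538,187)),((347,249),(526,502)),((220,249),(76,502))]: print('tri',tri(ray(c,*a),ray(d,180+b[0]/3.6,120+b[1]/3.6)).round(1))
```

```text
[[430.5 205.3]
 [406.1 341.1]
 [502.7 358.2]
 [527.4 221.2]] center [466.7 281.4]
sizes 137.99919429435462 139.25710740844096 98.07295811960942 98.10820557323734
yaw 9.688557346742382 10.184540461101179
bar [[434.8 276. ]
 [497.3 287.1]] [466.0848385  281.52978742] 63.47450816486619
tri [432.2 201.8   7.9]
tri [405.6 340.5  23.5]
tri [496.8 355.2  36. ]
tri [528.5 220.2  17. ]
```

```bash
python3 plan.py 0.06 466.5 281.4 260 -2.967 5
```

```text
[[-0.01,-0.02,0.01,-0.0062,-0.0042,0.0286,0.06],[-0.01,-0.03,0.01,-0.0062,-0.0041,0.0286,0.06],[-0.01,-0.02,0.0,-0.0061,-0.0042,0.0285,0.06],[-0.01,-0.02,0.01,-0.0062,-0.0041,0.0286,0.06],[-0.01,-0.03,0.01,-0.0061,-0.0042,0.0286,0.06]]
end [466.5 281.4 260. ]
```

Call:
apply_moves --pt "0 0 0 -0.0062 -0.0042 0.0285 0.06" --pt "0 0 0 -0.0062 -0.0042 0.0285 0.06" --pt "0 0 0 -0.0062 -0.0042 0.0285 0.06" --pt "0 0 0 -0.0062 -0.0042 0.0285 0.06" --pt "0 0 0 -0.0062 -0.0042 0.0285 0.06"

```text
t: 16.17
eef_pos: [467.8, 279.4, 260.1]
tcp_rot: [-3.141, -0.001, -2.97]
ft_force: [0.4, -0.0, -0.7]
opening: 0.663
```

Call:
apply_moves --pt "0 0 0 0 0 0 0.06" --pt "0 0 0 0 0 0 0.06"

```text
t: 16.33
eef_pos: [467.7, 280.0, 260.7]
tcp_rot: [-3.141, -0.003, -2.97]
ft_force: [0.8, 0.2, 0.2]
opening: 0.632
```

```bash
python3 plan.py 0.045 466.5 281.4 214.5 -2.967 3
```

```text
[[-0.02,-0.07,-0.06,0.0003,0.0005,0.0154,0.045],[-0.01,-0.06,-0.05,0.0003,0.0006,0.0154,0.045],[-0.02,-0.07,-0.06,0.0003,0.0005,0.0154,0.045]]
end [466.5 281.4 214.5]
```

Call:
apply_moves --pt "0 -0.06 -0.05 0.0003 0.0005 0.0154 0.045" --pt "0 -0.06 -0.05 0.0003 0.0005 0.0154 0.045" --pt "0 -0.06 -0.05 0.0003 0.0005 0.0154 0.045" --pt "0 0 0 0 0 0 0.03" --pt "0 0 0 0 0 0 0.02"

```text
t: 16.75
eef_pos: [466.5, 282.7, 216.7]
tcp_rot: [3.141, 0.004, -2.965]
ft_force: [0.1, -0.5, 0.7]
opening: 0.384
```

Call:
apply_moves --pt "0 0 0 0 0 0 0.005" --pt "0 0 0 0 0 0 0.005" --pt "0 0 0 0 0 0 0.005" --pt "0 0 0 0 0 0 0.005" --pt "0 0 0 0 0 0 0.005"

```text
t: 17.17
eef_pos: [466.6, 283.0, 216.5]
tcp_rot: [3.141, 0.005, -2.965]
ft_force: [-0.8, -1.1, 10.0]
opening: 0.186
```

Call:
apply_moves --pt "0 0 0 0 0 0 0.005" --pt "0 0 0 0 0 0 0.005" --pt "0 0 0 0 0 0 0.005"

```text
t: 17.42
eef_pos: [466.6, 283.0, 216.5]
tcp_rot: [3.141, 0.005, -2.965]
ft_force: [-1.0, -1.8, 8.3]
opening: 0.188
```

```bash
python3 plan.py 0.005 467 282 330 -2.967 5 547.8 -226.1 330 3.0369 18
```

```text
[[0.0,0.06,0.03,-0.0002,-0.0002,-0.0227,0.005],[0.01,0.05,0.02,-0.0001,-0.0002,-0.0227,0.005],[0.0,0.06,0.03,-0.0001,-0.0002,-0.0227,0.005],[0.01,0.05,0.02,-0.0001,-0.0002,-0.0227,0.005],[0.0,0.06,0.03,-0.0001,-0.0002,-0.0227,0.005]]
end [467. 282. 330.]
[[0.0,-0.0,0.89,0.0005,-0.0286,-0.0,0.005],[0.0,-0.0,0.89,0.0,-0.0286,-0.0,0.005],[0.0,-0.0,0.89,-0.0004,-0.0285,-0.0,0.005],[0.0,-0.0,0.89,-0.0008,-0.0286,-0.0,0.005],[0.0,-0.0,0.88,-0.0013,-0.0286,-0.0,0.005]]
[[0.0,-0.0,0.89,-0.0018,-0.0285,-0.0,0.005],[0.0,-0.0,0.89,-0.0021,-0.0285,-0.0,0.005],[0.0,-0.0,0.89,-0.0026,-0.0285,-0.0,0.005],[0.0,-0.0,0.89,-0.0031,-0.0284,-0.0,0.005],[0.0,-0.0,0.89,-0.0035,-0.0283,-0.0,0.005]]
[[0.0,-0.0,0.89,-0.0039,-0.0284,-0.0,0.005],[0.0,-0.0,0.89,-0.0044,-0.0282,-0.0,0.005],[0.0,-0.0,0.89,-0.0048,-0.0282,-0.0,0.005],[0.0,-0.0,0.89,-0.0053,-0.0281,-0.0,0.005],[0.0,-0.0,0.88,-0.0057,-0.028,-0.0,0.005]]
[[0.0,-0.0,0.89,-0.0061,-0.0279,-0.0001,0.005],[0.0,-0.0,0.89,-0.0065,-0.0278,0.0,0.005],[0.0,-0.01,0.89,-0.007,-0.0277,0.0,0.005]]
end [ 547.8 -226.1  330. ]
```

Call:
apply_moves --pt "0 0 0 0 0 -0.012 0.005" --pt "0 0 0 0 0 -0.023 0.005" --pt "0 0 0 0 0 -0.025 0.005" --pt "0 0 0 0 0 -0.025 0.005" --pt "0 0 0 0 0 -0.025 0.005"

```text
t: 17.83
eef_pos: [465.8, 282.8, 326.8]
tcp_rot: [3.142, 0.003, -2.965]
ft_force: [1.3, -0.2, -0.6]
opening: 0.19
```

Call:
apply_moves --pt "0 0 0.89 0.0005 -0.0286 0 0.005" --pt "0 0 0.89 0 -0.0286 0 0.005" --pt "0 0 0.89 -0.0004 -0.0286 0 0.005" --pt "0 0 0.89 -0.0008 -0.0286 0 0.005" --pt "0 0 0.89 -0.0013 -0.0286 0 0.005"

```text
t: 18.25
eef_pos: [488.6, 140.4, 325.8]
tcp_rot: [3.141, 0.004, -3.043]
ft_force: [0.4, -0.2, -1.3]
opening: 0.184
```

Call:
apply_moves --pt "0 0 0.89 -0.0018 -0.0285 0 0.005" --pt "0 0 0.89 -0.0021 -0.0285 0 0.005" --pt "0 0 0.89 -0.0026 -0.0285 0 0.005" --pt "0 0 0.89 -0.003 -0.0284 0 0.005" --pt "0 0 0.89 -0.0035 -0.0283 0 0.005"

```text
t: 18.67
eef_pos: [511.3, -0.8, 325.7]
tcp_rot: [3.141, 0.004, -3.121]
ft_force: [0.1, -0.3, -0.4]
opening: 0.187
```

Call:
apply_moves --pt "0 0 0.89 -0.004 -0.0284 0 0.005" --pt "0 0 0.89 -0.0044 -0.0282 0 0.005" --pt "0 0 0.89 -0.0048 -0.0282 0 0.005" --pt "0 0 0.89 -0.0053 -0.0281 0 0.005" --pt "0 0 0 0 0 0 0.005"

```text
t: 19.08
eef_pos: [530.3, -116.2, 325.6]
tcp_rot: [-3.141, 0.005, 3.097]
ft_force: [-0.0, -0.7, -1.4]
opening: 0.185
```

```bash
python3 plan.py 0.005 547.8 -226.1 310 3.0369 4
```

```text
[[-0.0,0.07,0.86,-0.0056,-0.0273,0.0039,0.005],[-0.01,0.07,0.87,-0.0059,-0.0271,0.004,0.005],[0.0,0.06,0.86,-0.0064,-0.0271,0.0039,0.005],[-0.0,0.07,0.87,-0.0068,-0.027,0.0039,0.005]]
end [ 547.8 -226.1  310. ]
```

Call:
apply_moves --pt "0 0 0.86 -0.0056 -0.0273 0.004 0.005" --pt "0 0 0.86 -0.006 -0.0271 0.004 0.005" --pt "0 0 0.86 -0.0064 -0.0271 0.004 0.005" --pt "0 0 0.86 -0.0068 -0.027 0.004 0.005" --pt "0 0 0 0 0 0 0.005"

```text
t: 19.5
eef_pos: [548.0, -225.7, 308.8]
tcp_rot: [3.141, 0.004, 3.038]
ft_force: [-0.6, -0.1, -1.4]
opening: 0.186
```

Call:
apply_moves --pt "0 0 0 0 0 0 0.005" --pt "0 0 0 0 0 0 0.005"

```text
t: 19.67
eef_pos: [547.5, -221.5, 309.3]
tcp_rot: [3.14, 0.002, 3.041]
ft_force: [-0.1, 0.2, -1.7]
opening: 0.184
```

```bash
python3 plan.py 0.005 547.8 -226.1 284 3.0369 2
python3 - <<'E'
from seg import *
d=grab('wrist','w7.png')
c=np.clip(d['color'].astype(float)*1.8,0,255)[100:300,150:420].astype(np.uint8)
cv2.imwrite('pics/w7x.png',cv2.resize(c,(783,580),interpolation=3)[:,:,::-1])
E
```

```text
[[0.04,0.07,0.12,-0.0004,-0.0023,0.0126,0.005],[0.04,0.07,0.12,-0.0003,-0.0022,0.0127,0.005]]
end [ 547.8 -226.1  284. ]
```

View pics/w7x.png

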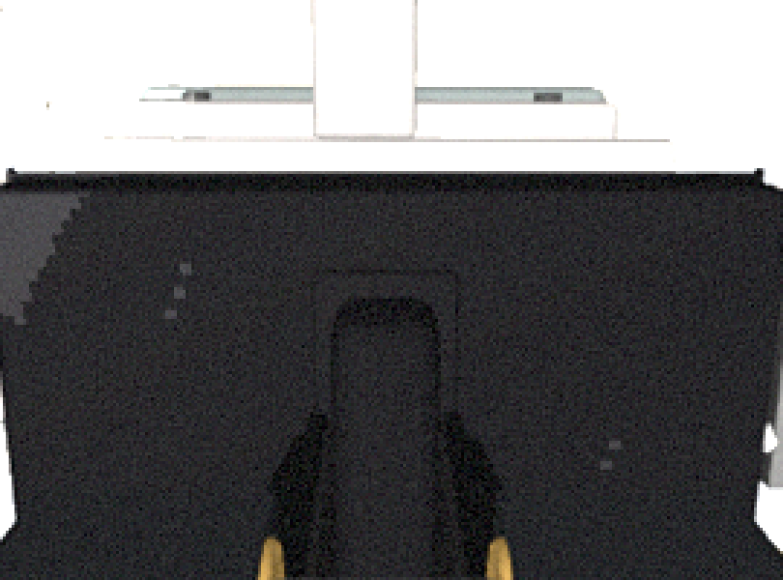

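Run:
```python
from seg import *
d=optics.read_camera('wrist');s=env.state();print(s['t'],s['eef_pos'],s['tcp_rot'])
p=np.array([547.5,-221.5,309.3]);Rm=R.from_euler('xyz',[3.14,.002,3.041]).as_matrix();T=np.eye(4);T[:3,:3]=Rm;T[:3,3]=p
C=T@np.array(d['T_tool_cam']);d['eye']=C[:3,3];d['rotation']=C[:3,:3]
f=lambda x,y,z:atz(d,150+x/2.9,100+y/2.9,z).round(1)
print('tongue at',f(314,137,49),f(416,137,49),'ledge line',f(105,138,49),f(670,140,49))
print('skirt',f(8,172,93),f(764,172,93))
ey=np.array([.1045,.9945]);ex=np.array([.9945,-.1045])
for q in [f(365,137,49)[:2],f(386,172,93)[:2]]: print(q, q@ex,q@ey)
```

```text
19.7667 [ 547.63832655 -221.07422592  309.50966805] [3.14050991e+00 2.96950887e-03 3.04210051e+00]
tongue at [ 493.2 -233.1   49. ] [ 495.6 -209.5   49. ] ledge line [ 488.6 -281.6   49. ] [ 502.2 -150.7   49. ]
skirt [ 490.2 -289.    93. ] [ 504.7 -144.7   93. ]
[ 494.4 -221.3] 514.80665 -168.41805000000005
[ 497.4 -216.9] 517.3303500000001 -163.72875000000002
```

Call:
apply_moves --pt "0 0 0.15 -0.0002 -0.0024 0.008 0.005" --pt "0 0 0.15 0 -0.0024 0.008 0.005" --pt "0 0 0 0 0 0.006 0.005" --pt "0 0 0 0 0 0 0.005" --pt "0 0 0 0 0 0 0.005"

```text
t: 20.18
eef_pos: [547.5, -226.9, 286.5]
tcp_rot: [3.14, 0.002, 3.036]
ft_force: [0.2, 0.0, -0.8]
opening: 0.186
```

Call:
apply_moves --pt "0 0 0 0 0 0 0.005" --pt "0 0 0 0 0 0 0.005"

```text
t: 20.35
eef_pos: [547.6, -226.9, 287.3]
tcp_rot: [3.141, 0.003, 3.036]
ft_force: [0.2, -0.1, -2.4]
opening: 0.187
```

```bash
python3 plan.py 0.005 547.3 -225.9 276 3.0369 1;python3 -c "
from h import *
s=env.state();print(s['tcp_rot'],s['eef_pos'],s['ft_force'])"
```

```text
[[0.05,0.19,-0.06,0.0004,0.001,0.0113,0.005]]
end [ 547.3 -225.9  276. ]
[3.14071874 0.00328446 3.03577641] [ 547.59292856 -226.93043318  287.33794766] [ 0.15235476 -0.06921115 -2.44078866]
```

Call:
apply_moves --pt "0 0 0 0.0003 0.0009 0.003 0.005" --pt "0 0 0 0 0 0.003 0.005" --pt "0 0 0 0 0 0.003 0.005" --pt "0 0 0 0 0 0 0.005" --pt "0 0 0 0 0 0 0.005"

```text
t: 20.77
eef_pos: [547.3, -226.0, 277.9]
tcp_rot: [3.14, 0.003, 3.036]
ft_force: [-0.2, -0.5, -0.9]
opening: 0.186
```

Call:
apply_moves --pt "0 0 0 0 0 0.003 0.005" --pt "0 0 0 0 0 0 0.005"

```text
t: 20.93
eef_pos: [547.3, -226.0, 274.8]
tcp_rot: [3.14, 0.003, 3.036]
ft_force: [0.3, 0.0, -1.0]
opening: 0.188
```

Call:
apply_moves --pt "0 0 0 0 0 0.003 0.005" --pt "0 0 0 0 0 0.003 0.005" --pt "0 0 0 0 0 0.002 0.005" --pt "0 0 0 0 0 0 0.005"

```text
t: 21.27
eef_pos: [547.3, -226.0, 266.6]
tcp_rot: [3.14, 0.002, 3.036]
ft_force: [-1.2, -0.1, -0.9]
opening: 0.184
```

Call:
apply_moves --pt "0 0 0 0 0 0.001 0.005" --pt "0 0 0 0 0 0 0.005" --pt "0 0 0 0 0 0 0.005"

```text
t: 21.52
eef_pos: [547.4, -226.0, 266.2]
tcp_rot: [3.141, 0.003, 3.036]
ft_force: [-0.3, -0.5, -0.2]
opening: 0.188
```

Call:
apply_moves --pt "0 0 0 0 0 0.001 0.005" --pt "0 0 0 0 0 0 0.005" --pt "0 0 0 0 0 0 0.005"

```text
t: 21.77
eef_pos: [547.4, -226.1, 265.5]
tcp_rot: [3.141, 0.004, 3.036]
ft_force: [-0.9, 0.5, 2.0]
opening: 0.187
```

Call:
apply_moves --pt "0 0 0 0 0 0.0007 0.005" --pt "0 0 0 0 0 0 0.005" --pt "0 0 0 0 0 0 0.005"

```text
t: 22.02
eef_pos: [547.6, -226.0, 265.5]
tcp_rot: [3.141, 0.005, 3.036]
ft_force: [-1.1, 1.4, 9.1]
opening: 0.186
```

Call:
apply_moves --pt "0 0 0 0 0 0 0.03" --pt "0 0 0 0 0 0 0.05" --pt "0 0 0 0 0 0 0.05" --pt "0 0 0 0 0 0 0.05" --pt "0 0 0 0 0 0 0.05"

```text
t: 22.43
eef_pos: [547.4, -226.0, 264.3]
tcp_rot: [3.141, 0.003, 3.036]
ft_force: [0.8, -1.1, 0.3]
opening: 0.482
```

Call:
apply_moves --pt "0 0 0 0 0 -0.01 0.06" --pt "0 0 0 0 0 -0.03 0.06" --pt "0 0 0 0 0 -0.03 0.06" --pt "0 0 0 0.01 0 -0.03 0.06" --pt "0 0 0 0.015 0 -0.035 0.06"

```text
t: 22.85
eef_pos: [522.1, -223.3, 400.6]
tcp_rot: [3.14, 0.002, 3.036]
ft_force: [-0.1, -1.1, 0.8]
opening: 0.629
```

Call:
apply_moves --pt "0 0 0 0 0 0 0.06" --pt "0 0 0 0 0 0 0.06" --pt "0 0 0 0 0 0 0.06"

```text
t: 23.1
eef_pos: [522.0, -223.4, 399.5]
tcp_rot: [3.141, 0.003, 3.036]
ft_force: [-0.6, -0.8, 0.1]
opening: 0.63
```

Run:
```python
from seg import *
s=env.state();print(s['t'],s['eef_pos'],s['tcp_rot'],s['ft_force'])
d=grab('wrist','w8.png');pickle.dump(d,open('w8.pkl','wb'));b=grab('scene','s8.png')
a=np.clip(d['color'].astype(float)*1.5,0,255).astype(np.uint8)[20:300,90:440]
c=cv2.resize(b['color'][180:290,300:420],(450,412),interpolation=3);a=cv2.resize(a,(350,412*1),interpolation=3) if 0 else a
a=np.vstack([a,np.zeros((132,350,3),np.uint8)])
cv2.imwrite('pics/w8x.png',np.hstack([a,c])[:,:,::-1])
```

```text
23.1 [ 521.96170352 -223.36607099  399.46270269] [3.14074126 0.00327304 3.03559996] [-0.59087397 -0.78995981  0.12750449]
```

View pics/w8x.png

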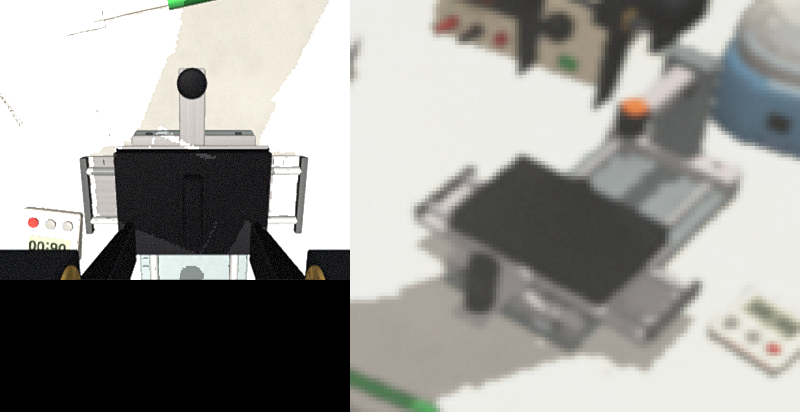

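Run:
```python
from seg import *
ex=np.array([.9945,-.1045]);ey=np.array([.1045,.9945])
for n in ['w2','w5','w8']:
    d=pickle.load(open(n+'.pkl','rb'))
    g=d['color'].max(2);
    for b in blobs(d,'black',500):
        if b[0]<1000 and b[2]<130:
            q=atz(d,b[1],b[2],93)[:2];print(n,b[:3],q.round(1),(q@ex).round(1),(q@ey).round(1))
```

```text
w2 (712, np.float64(250.9), np.float64(105.5)) [ 440.2 -213.6] 460.1 -166.4
w5 (704, np.float64(257.2), np.float64(107.6)) [ 439.9 -215.5] 460.0 -168.3
w8 (706, np.float64(281.4), np.float64(103.0)) [ 440.1 -216.3] 460.3 -169.2
```

```bash
python3 -c "
from h import *
print(env.job_done(),env.state()['t'])"
```

```text
the job is handed in; nothing more can be done
the job is handed in; nothing more can be done
```

The job is done and handed in at about 23 s of the 70 s allowed. The reading went green, then red. I then drew the carrier to its front stop and set the cover on it.

- **Green (reference):** held still under the tip for about 2.6 s. The two checks disagreed. The wrist camera and arm position put it within about 1 mm of the middle, but the top camera suggested about 2 mm off, and I did not correct for that.
- **Red (sample):** held for about 2.5 s. The top camera agreed to about 0.6 mm.
- **Front stop:** pulling the knob back met firm resistance, rising from 10 N to 14 N over the last fraction of a millimetre. Later pictures show the knob at the same in-out position, within about 0.5 mm. They also suggest a sideways drift of about 1 mm, which is near the measuring noise.
- **Cover:** it touched down exactly 49 mm above its height on the bench, which is the ledge height, and there was no sideways contact on the way down. In the last pictures it looks level and square on the carrier.
- **Dishes and bench:** all six dishes were in their pockets just before covering. The probe was not touched. The timer looked in place in the last pictures, but I did not check the beaker or tape roll again.
- **Arm:** clear of everything when I handed in.

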